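Take the loose wooden lid off a terracotta keeper pot

TASK

Open the lidded terracotta pot so that the plant labels inside can be reached: tip up one side of its loose square wooden lid, lift it off, and lay it gently, flat and right way up, about the middle of the round cork mat. Do not drop or fling the lid, leave the pot standing where it is, and do not disturb the other things on the table.

Things in the scene. Friction and masses are not known exactly. Their poses are not given: they have to be found in the camera images.
- lid: Loose square walnut lid, 140 x 140 mm, 10 mm thick, no knob, about 0.14 kg. A round plug under it (45 mm radius at the board, 40 at its foot, 12 deep) sits loosely in the pot's mouth. Origin: centre of the board's underside, level with the rim; z out of the top face; x, y parallel to the sides, corners 99 mm from the origin, overhanging the rim by 43 mm.
- keeper: Round terracotta storage pot under the lid, 110 mm high, rim 112 mm in outer diameter with 5 mm wall (a 25 mm high band), tapering to 84 mm at the foot; stands loose on the table, about 1.2 kg. The origin is the centre of its foot, z up.
- mat: Round cork mat fixed to the table, 220 mm in diameter, 4 mm thick; the lid is to lie on it. The origin is the centre of its underside, on the table. Pot and mat lie one to the left and one to the right; which is which varies.
- cactus: Bystander: cactus in a small terracotta pot, 72 mm wide, 106 mm tall; the origin is the centre of its foot. Leave alone.
- small_pot: Bystander: small empty terracotta pot, 64 mm wide, 52 mm tall, between the robot and the work; the origin is the centre of its foot. Leave alone.
- mug: Bystander: white mug, 80 mm wide, 90 mm tall, on the left; the origin is the centre of its foot. Leave alone.
- bottle: Bystander: amber bottle, 56 mm wide, 150 mm tall, on the right; the origin is the centre of its foot. Leave alone.
There are look-alikes about, which are no part of the job. Several things have the shape of the lid; the one meant has the colours described above. Several things have the shape of the mat; the one meant has the colours described above.

How it is judged:
By the outcome, as a careful person would: the job done as asked, in the order asked, and still so for the second after the job is handed in, with the robot touching nothing.
It also fails if it takes over 51 s, if anything falls off the work surface, if the arm or the gripper's body presses on something with over 40 N, if the wrist force passes 120 N, or if a joint passes its speed limit or range.

ROBOT

A 6-joint arm with a two-finger parallel gripper is mounted at the origin on the work surface. World frame = base frame: x ahead of the robot, y to its left, z up, the work surface at z = 0. Lengths are in m, angles in rad, forces in N, time in s.
With the tool pointing down it reaches from about 0.35 to 0.975 m from the base axis. Payload 17.4 kg.
Tool frame: the origin (TCP) lies midway between the tips of the shut fingers; the grasp point (between the pads) lies 19 mm behind it; z points along the fingers, y is the line along which they close (so a half turn about z gives the same grasp; the last joint's range is limited). The gripper opens to 85 mm and grips with 20 to 120 N. Pads are 22 mm wide; open, the fingers measure 114 mm over their backs; the gripper's body (76 mm by 85 mm) begins 54 mm behind the grasp point. The pads swing forward as they close: fully open they stand 13 mm farther back than shut.
Start: joints at [-1.273, 0.116, 1.442, -0, 1.584, -0.038], TCP at [0.222, -0.637, 0.231] pointing down, gripper open.
Joint ranges: [-2.83, 2.83], [-0.83, 2.19], [0.07, 2.5], [-1.14, 4.28], [0.01, 3], [-2.97, 2.97]. Speed limits (rad/s): [1.89, 1.89, 2.22, 3.14, 3.14, 3.14].

INTERFACE

Orientations are given as a unit quaternion [w, x, y, z].
In Python, from workcell import env gives the robot as it stands.
- The arm moves only by the shell command python3 -m pendant 'ROWS' [FORCE]. ROWS is JSON, a list of rows, each a list of 5 numbers: the shift along the tool's x, y, z in cm, then the turn about the tool's z in rad, then the opening, from -1 (shut) to 1 (fully open). A call has 1 to 20 rows; each row shifts and turns the commanded pose from where the row before left it, along the tool's axes as they then stand; what a row does not reach is not made up. A row lasts 1/12 s, in which the tool goes at most 41.7 mm and 7.16 degrees, less where a joint would pass 70% of its speed; a pose out of reach is approached as far as the arm can. A call is refused whole if a number of a shift passes 4.17 or a number of a turn 0.125, either way. A call with a gripper value outside its range is refused whole. The fingers move at their own pace and stop on an object; FORCE is the grip in N (left out, the last holds). Time passes only in rows, so rows that do not move let the fingers close. It gives the time, the measured TCP pose, the force, the opening and the grip force at its end, in the units of the state.
- env.read_state(): the state, without advancing time (a new reading comes with each control period).
- env.grab_frame(name): name is "side" or "top"; returns a dict with "color" (384x512x3 uint8, red, green, blue), "depth" (384x512 float32, m along the optical axis (not along the pixel's ray), 0 where there is no reading), "fx", "fy", "cx", "cy" (pixels), "pose" (4x4, takes a point from camera to world coordinates). Camera axes: x right, y down, z forward; pixel columns grow to the right and rows downward; lengths in m; the calibration is good to about 2 mm. A picture is of the moment at which its call begins.
- env.sign_off(): hands the job in; it is judged then, once.
The state is a dict: "clock": time; "qpos": joint angles; "joint_vel": joint speeds; "joint_torque": joint torques, N m; "tcp_pos": TCP position; "tcp_rot": TCP orientation; "contact_force": force on the tool from outside, world axes, zero at the start; "moment": the same for the moment, N m; "gripper_width": finger opening in m; "grip_force": force on a finger pad.
Only numpy, scipy, OpenCV 4.12 (cv2) and the standard library are available. Lean on these libraries where they do the work, as an engineer would, in place of code of your own. Each camera call takes 0.05 s, during which the arm holds its last target. There are 200 camera calls.

## Working session

There is one attempt and no reset: what is moved stays moved. The work goes in short steps, Python scripts to look and compute and a shell command to move; the robot and the scene stay as the last step left them, time stands still between calls to the robot, and variables do not carry over. Pictures are saved under pics/ and viewed, at most 14 in all, crops included, and the job is handed in when it is done.

```bash
mkdir -p pics; cat > h.py <<'E'
import numpy as np, cv2
from workcell import env
def grab(n):
    f=env.grab_frame(n); np.savez('pics/'+n+'.npz',**f); return f
def load(n): return dict(np.load('pics/'+n+'.npz'))
def cloud(f):
    d=f['depth']; v,u=np.indices(d.shape)
    p=np.stack([(u-f['cx'])/f['fx']*d,(v-f['cy'])/f['fy']*d,d],-1)
    P=p@f['pose'][:3,:3].T+f['pose'][:3,3]; P[d==0]=np.nan; return P
E
python3 - <<'E'
from h import *
for n in ('top','side'):
    f=grab(n); cv2.imwrite(f'pics/{n}0.png',cv2.resize(f['color'][:,:,::-1],(800,600),interpolation=cv2.INTER_CUBIC))
    print(n,f['pose'].round(3).tolist(),f['fx'])
s=env.read_state();print({k:np.round(v,3).tolist() for k,v in s.items()})
E
```

```text
top [[0.005, -0.999, 0.038, 0.463], [-1.0, -0.004, 0.01, -0.016], [-0.01, -0.038, -0.999, 1.13], [0.0, 0.0, 0.0, 1.0]] 347.3392486222997
side [[-0.831, -0.419, 0.365, 0.058], [-0.556, 0.621, -0.552, 0.674], [0.005, -0.662, -0.749, 1.018], [0.0, 0.0, 0.0, 1.0]] 363.91462928563
{'clock': 0.1, 'qpos': [-1.273, 0.116, 1.442, -0.0, 1.584, -0.038], 'joint_vel': [0.001, -0.002, -0.002, -0.0, -0.0, 0.001], 'joint_torque': [0.002, -73.367, -63.379, 0.0, 0.005, 0.0], 'tcp_pos': [0.222, -0.637, 0.231], 'tcp_rot': [-0.001, 0.986, 0.167, -0.0], 'contact_force': [-0.337, -0.706, 0.169], 'moment': [0.004, 0.001, -0.017], 'grip_force': 0.0, 'gripper_width': 0.085}
```

View pics/top0.png

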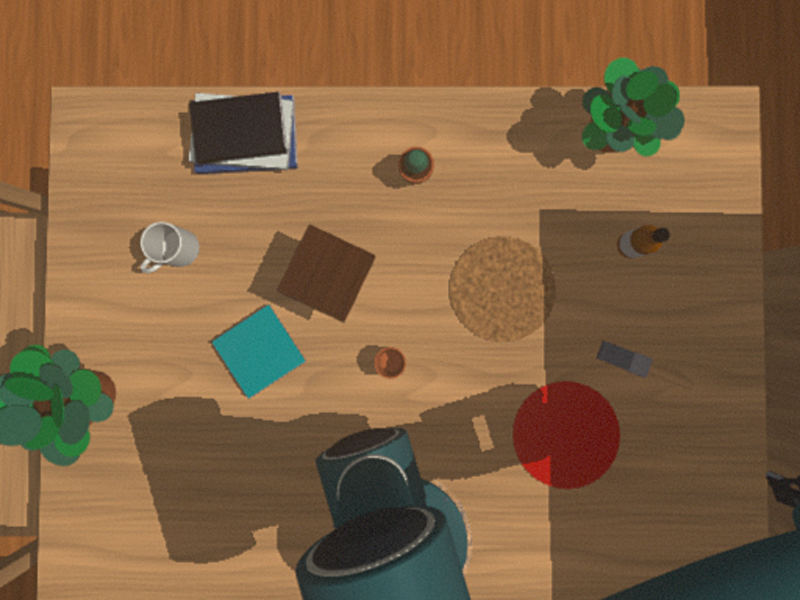

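View pics/side0.png

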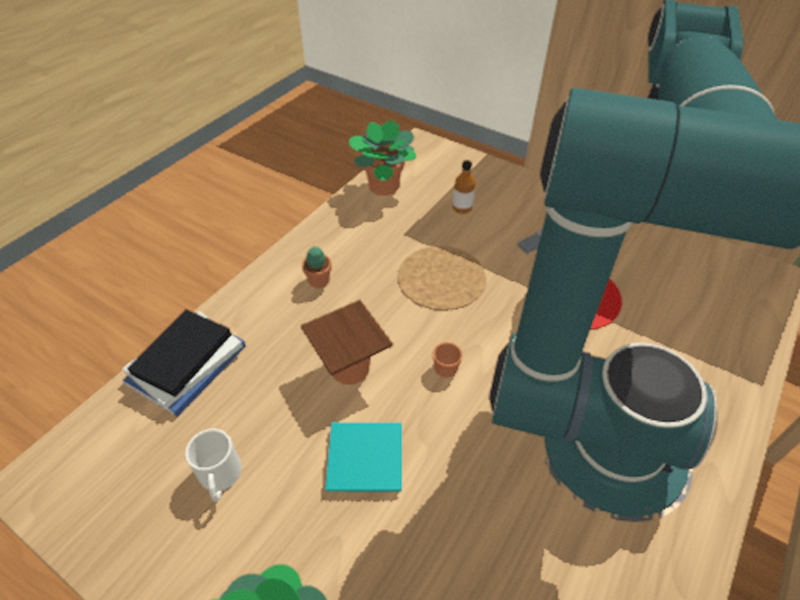

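Candidates in the top view (800x600 pixels):
- **Lid look-alikes:** brown square at (326,272), teal square at (257,350), black book or square at (238,130). The lid is the walnut-brown one at (326,272), raised on a pot.
- **Mat look-alikes:** cork disc at (500,288), red disc at (566,435). The mat is the cork one at (500,288).

Next I'll measure both and check the choice in one close crop.

```bash
cat > m.py <<'E'
from h import *
f=load('top'); P=cloud(f)
def obj(uv,r,zlo,zhi):
    u,v=np.array(uv)*0.64
    vv,uu=np.indices(P.shape[:2]); m=(np.hypot(uu-u,vv-v)<r)&(P[...,2]>zlo)&(P[...,2]<zhi); return P[m][:,:3],m
p,m=obj((326,272),45,.10,.14)
r=cv2.minAreaRect((p[:,:2]*1000).astype(np.float32)); print('lid',r,np.median(p[:,2]),(cv2.boxPoints(r)/1000).round(3).tolist())
hsv=cv2.cvtColor(f['color'],cv2.COLOR_RGB2HSV)
for n,uv,rr,a,b in [('mat',(500,288),40,.002,.02),('small',(390,362),18,.02,.08),('cactus',(415,165),20,.04,.12),('teal',(257,350),40,.005,.1),('book',(238,130),45,.01,.2),('mug',(165,245),25,.03,.12)]:
    q,_=obj(uv,rr,a,b)
    if len(q): print(n,len(q),((q.max(0)+q.min(0))/2).round(3),q.min(0).round(3),q.max(0).round(3))
for uv in [(452,288),(551,288),(500,237),(500,340)]: print(P[int(uv[1]*.64),int(uv[0]*.64)].round(3))
E
python3 m.py; python3 -c "
from h import *
c=load('top')['color'][120:240,130:370,::-1]
cv2.imwrite('pics/crop1.png',cv2.resize(c,(800,400),interpolation=cv2.INTER_CUBIC))"
```

```text
lid ((541.230224609375, 141.22467041015625), (140.08401489257812, 139.78892517089844), 64.88850402832031) 0.12080887149382946 [[0.4480000138282776, 0.10700000077486038], [0.574999988079071, 0.04800000041723251], [0.6340000033378601, 0.17499999701976776], [0.5080000162124634, 0.23399999737739563]]
mat 3398 [ 0.52  -0.204  0.007] [ 0.392 -0.33   0.002] [ 0.648 -0.077  0.013]
small 155 [0.369 0.024 0.039] [ 0.338 -0.007  0.02 ] [0.4   0.055 0.058]
cactus 431 [ 0.763 -0.027  0.077] [ 0.728 -0.061  0.046] [0.799 0.007 0.108]
teal 1969 [0.388 0.296 0.016] [0.264 0.177 0.005] [0.513 0.414 0.028]
book 3261 [0.838 0.329 0.041] [0.756 0.222 0.01 ] [0.919 0.436 0.073]
mug 569 [0.594 0.472 0.062] [0.546 0.426 0.03 ] [0.642 0.518 0.094]
[ 0.521 -0.103  0.005]
[ 0.521 -0.307  0.003]
[ 0.629 -0.204  0.001]
[ 0.414 -0.203  0.004]
```

View pics/crop1.png

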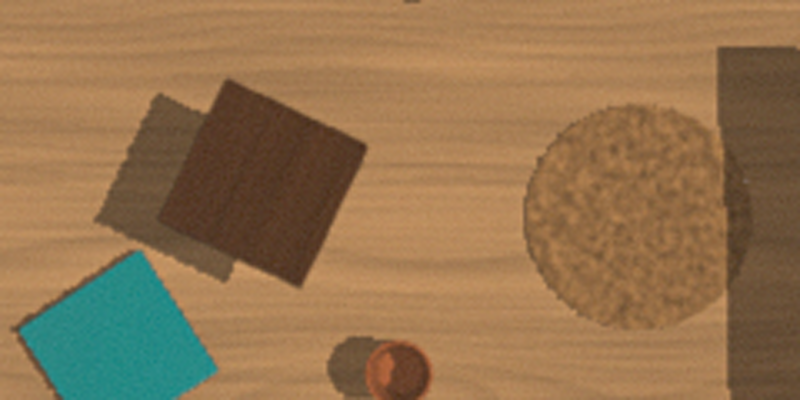

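The crop shows the walnut lid centred at (262,183), clear of the teal square at (110,340), with the cork mat at (637,217). So the choice is confirmed.

My plan:
1. Press one finger against the lid's right edge and lift, tipping the lid by friction about its far side.
2. Swing the other finger over the top face and pinch the upright board.
3. Carry it to the mat and lay it down the same way in reverse.

```bash
python3 -m pendant '[[2.6,-2.6,0,0,1],[2.6,-2.6,0,0,1],[2.6,-2.6,0,0,1],[2.6,-2.6,0,0,1],[2.6,-2.6,0,0,1],[2.6,-2.6,0,0,1],[2.6,-2.6,0,0,1],[2.6,-2.6,0,0,1],[2.6,-2.6,0,0,1],[2.6,-2.6,0,0,1],[2.6,-2.6,0,0,1],[2.6,-2.6,0,0,1],[2.6,-2.6,0,0,1],[2.6,-2.6,0,0,1],[2.6,-2.6,0,0,1],[2.6,-2.6,0,0,1],[2.6,-2.6,0,0,1],[2.6,-2.6,0,0,1],[2.6,-2.6,0,0,1],[2.6,-2.6,0,0,1]]' 20
python3 -m pendant '[[0,0,0,-0.114,1],[0,0,0,-0.114,1],[0,0,0,-0.114,1],[0,0,0,-0.114,1],[0,0,0,-0.114,1],[0,0,0,-0.114,1],[0,0,0,-0.114,1],[0,0,0,0,1]]'
cat > rel.py <<'E'
# print goal offset in tool axes: python3 rel.py X Y Z YAW
from h import *; import sys
from scipy.spatial.transform import Rotation as R
s=env.read_state(); w=s['tcp_rot']; r=R.from_quat([w[1],w[2],w[3],w[0]]); M=r.as_matrix()
yaw=np.arctan2(M[1,0],M[0,0])
print('t',round(s['clock'],2),'tcp',np.round(s['tcp_pos'],4),'yaw',round(yaw,3),'F',np.round(s['contact_force'],2),'w',round(s['gripper_width'],4),'g',round(s['grip_force'],1))
if len(sys.argv)>3:
    g=np.array(sys.argv[1:4],float); print('shift cm',np.round(M.T@(g-s['tcp_pos'])*100,2),'turn',round(yaw-float(sys.argv[4]),3) if len(sys.argv)>4 else '')
E
python3 rel.py 0.544 0.030 0.087 1.133
```

```text
clock: 1.77
tcp_pos: [0.5424, 0.0269, 0.2311]
tcp_rot: [0.0, 0.986, 0.167, -0.0]
contact_force: [-0.3, -1.3, -0.0]
gripper_width: 0.0853
grip_force: 0.0
clock: 2.43
tcp_pos: [0.5419, 0.025, 0.231]
tcp_rot: [-0.0, 0.842, 0.539, -0.0]
contact_force: [-0.2, -0.8, 0.5]
gripper_width: 0.0855
grip_force: 0.0
t 2.43 tcp [0.5419 0.025  0.231 ] yaw 1.14 F [-0.24 -0.77  0.51] w 0.0855 g 0.0
shift cm [ 5.50e-01 -1.00e-02  1.44e+01] turn 0.007
```

```bash
python3 -m pendant '[[0,0,2.4,0,1],[0,0,2.4,0,1],[0,0,2.4,0,1],[0,0,2.4,0,1],[0,0,2.4,0,1],[0,0,2.4,0,1],[0.5,0,0,0,1],[0.5,0,0,0,1],[0.5,0,0,0,1],[0.4,0,0,0,1],[0,0,0,0,1]]'
python3 -m pendant '[[0.15,0,0,0,1],[0.15,0,0,0,1],[0.15,0,0,0,1],[0,0,0,0,1]]'
python3 - <<'E'
from h import *
f=grab('side'); cv2.imwrite('pics/side1.png',cv2.resize(f['color'][150:290,150:350,::-1],(800,560),interpolation=cv2.INTER_CUBIC))
E
```

```text
clock: 3.35
tcp_pos: [0.551, 0.0431, 0.0889]
tcp_rot: [0.0, 0.844, 0.537, 0.001]
contact_force: [0.4, -0.6, -0.8]
gripper_width: 0.0853
grip_force: 0.0
clock: 3.68
tcp_pos: [0.5521, 0.0464, 0.0875]
tcp_rot: [0.0, 0.844, 0.537, 0.0]
contact_force: [0.5, -0.3, 0.5]
gripper_width: 0.0855
grip_force: 0.0
```

View pics/side1.png

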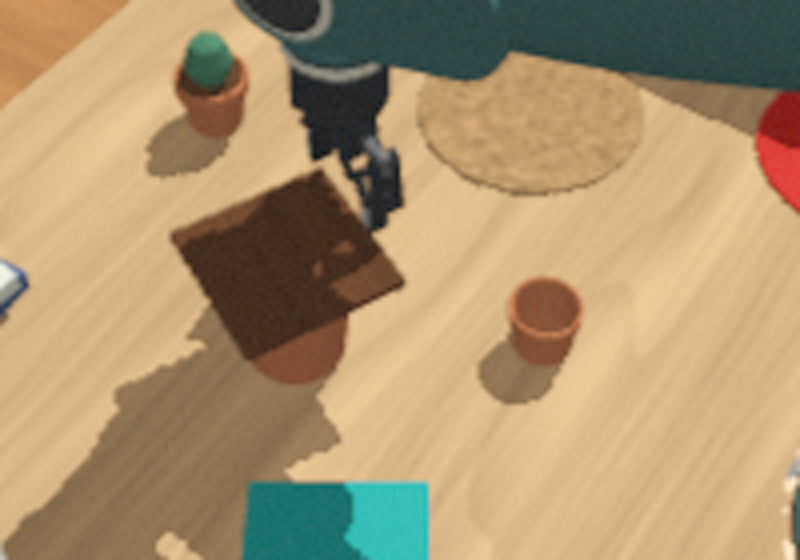

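The left finger is at the middle of the lid's right edge (about (370,215) in the crop), and the other finger is off the lid past its top corner. I'll creep into contact.

```bash
python3 -m pendant '[[0.2,0,0,0,1],[0.2,0,0,0,1],[0.2,0,0,0,1],[0.2,0,0,0,1],[0,0,0,0,1]]'
cat > lid.py <<'E'
from h import *
f=grab('top'); P=cloud(f); h=cv2.cvtColor(f['color'],cv2.COLOR_RGB2HSV)
m=(P[...,2]>.10)&(P[...,2]<.14)&(np.hypot(P[...,0]-.55,P[...,1]-.16)<.11)&(h[...,0]<14)&(h[...,2]<140)&(h[...,1]>90)
p=P[m]; d=np.array([.424,.906]); e=np.array([.906,-.424])
for k in (d,e):
    q=p[:,:2]@k; print('span',np.percentile(q,[1,50,99]).round(4))
print(np.percentile(p[:,2],[2,50,98]).round(4),m.sum())
A=np.c_[p[:,:2]@d,np.ones(len(p))]; print('slope along d',np.linalg.lstsq(A,p[:,2],rcond=None)[0].round(3))
E
python3 lid.py
```

```text
clock: 4.15
tcp_pos: [0.5554, 0.0532, 0.0877]
tcp_rot: [0.0, 0.844, 0.537, -0.0]
contact_force: [-3.8, -7.4, 5.4]
gripper_width: 0.0853
grip_force: 4.5
span [0.2962 0.3974 0.4342]
span [0.3634 0.3947 0.4739]
[0.1171 0.1212 0.1251] 399
slope along d [-0.016  0.127]
```

```bash
python3 -m pendant '[[0,0,-0.3,0,1],[0,0,-0.3,0,1],[0,0,-0.3,0,1],[0,0,-0.3,0,1],[0,0,-0.3,0,1],[0,0,0,0,1]]'; python3 lid.py
```

```text
clock: 4.7
tcp_pos: [0.5556, 0.0536, 0.1031]
tcp_rot: [0.0, 0.844, 0.537, 0.0]
contact_force: [-1.6, -3.3, 0.8]
gripper_width: 0.0855
grip_force: 1.8
span [0.2972 0.3972 0.4332]
span [0.3624 0.391  0.4476]
[0.1165 0.1235 0.1391] 352
slope along d [-0.147  0.181]
```

```bash
python3 -m pendant '[[0.07,0,-0.35,0,1],[0.07,0,-0.35,0,1],[0.07,0,-0.35,0,1],[0.08,0,-0.35,0,1],[0.12,0,-0.35,0,1],[0.12,0,-0.35,0,1],[0.12,0,-0.35,0,1],[0.12,0,-0.35,0,1],[0,0,0,0,1]]'; sed -i 's/<.14)&/<.24)\&/' lid.py; python3 lid.py
```

```text
clock: 5.5
tcp_pos: [0.559, 0.0608, 0.1313]
tcp_rot: [0.0, 0.844, 0.537, 0.001]
contact_force: [-0.8, -3.1, 0.2]
gripper_width: 0.0853
grip_force: 1.7
span [0.3016 0.3315 0.4335]
span [0.3631 0.39   0.4254]
[0.1119 0.1567 0.1696] 237
slope along d [-0.422  0.297]
```

```bash
python3 -m pendant '[[0.16,0,-0.35,0,1],[0.16,0,-0.35,0,1],[0.16,0,-0.35,0,1],[0.17,0,-0.35,0,1],[0.21,0,-0.35,0,1],[0.22,0,-0.35,0,1],[0.23,0,-0.35,0,1],[0.24,0,-0.35,0,1],[0,0,0,0,1]]'; python3 lid.py; python3 - <<'E'
from h import *
f=grab('side'); cv2.imwrite('pics/side2.png',cv2.resize(f['color'][110:290,130:350,::-1],(733,600),interpolation=cv2.INTER_CUBIC))
E
```

```text
clock: 6.3
tcp_pos: [0.5656, 0.075, 0.1592]
tcp_rot: [0.0, 0.844, 0.537, 0.001]
contact_force: [-0.3, -1.0, -0.1]
gripper_width: 0.0854
grip_force: 0.3
span [0.2939 0.3384 0.3927]
span [0.3651 0.3946 0.4414]
[0.1084 0.1818 0.2264] 167
slope along d [-0.625  0.391]
```

View pics/side2.png

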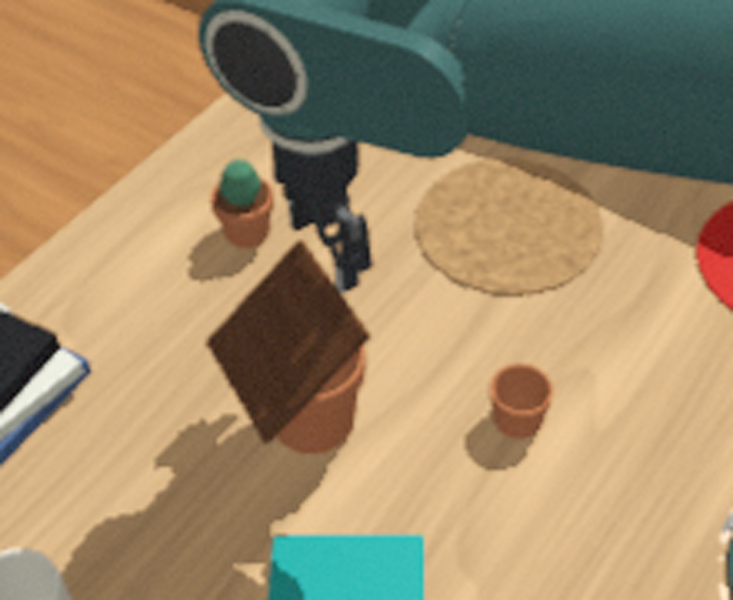

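The lid is tipped about 35°, with its raised edge resting on the finger at (345,275) and the far side seated on the rim. Next I'll swing the other finger over the top face, pivoting about the supporting finger.

```bash
python3 -m pendant '[[0.61,-0.04,0,-0.12,1],[0.61,-0.04,0,-0.12,1],[0.61,-0.04,0,-0.12,1],[0.61,-0.04,0,-0.12,1],[0.61,-0.04,0,-0.12,1],[0.61,-0.04,0,-0.12,1],[0,0,0,0,1]]'; python3 lid.py
python3 -m pendant '[[0.61,-0.02,0,-0.12,1],[0.61,-0.01,0,-0.12,1],[0.61,0.0,0,-0.12,1],[0.61,0.0,0,-0.12,1],[0.61,0.0,0,-0.12,1],[0.61,0.0,0,-0.12,1],[0.61,0.0,0,-0.12,1],[0,0,0,0,1]]'; python3 lid.py;python3 rel.py
python3 - <<'E'
from h import *
f=grab('side'); cv2.imwrite('pics/side3.png',cv2.resize(f['color'][110:290,130:350,::-1],(733,600),interpolation=cv2.INTER_CUBIC))
E
```

```text
clock: 6.98
tcp_pos: [0.5675, 0.1108, 0.1582]
tcp_rot: [-0.0, 0.598, 0.802, -0.0]
contact_force: [-1.4, -2.7, 1.9]
gripper_width: 0.0851
grip_force: 1.6
span [0.2953 0.3545 0.4122]
span [0.357  0.3859 0.4238]
[0.1238 0.17   0.2137] 315
slope along d [-0.678  0.41 ]
clock: 7.7
tcp_pos: [0.5422, 0.1434, 0.1584]
tcp_rot: [0.0, 0.221, 0.975, -0.0]
contact_force: [-0.7, -2.7, 2.2]
gripper_width: 0.0851
grip_force: 1.5
span [0.2883 0.3476 0.407 ]
span [0.3505 0.3749 0.4815]
[0.1265 0.1747 0.1919] 248
slope along d [-0.598  0.38 ]
t 7.75 tcp [0.5426 0.1432 0.1585] yaw 2.689 F [-0.63 -3.64  2.06] w 0.0854 g 1.5
```

View pics/side3.png

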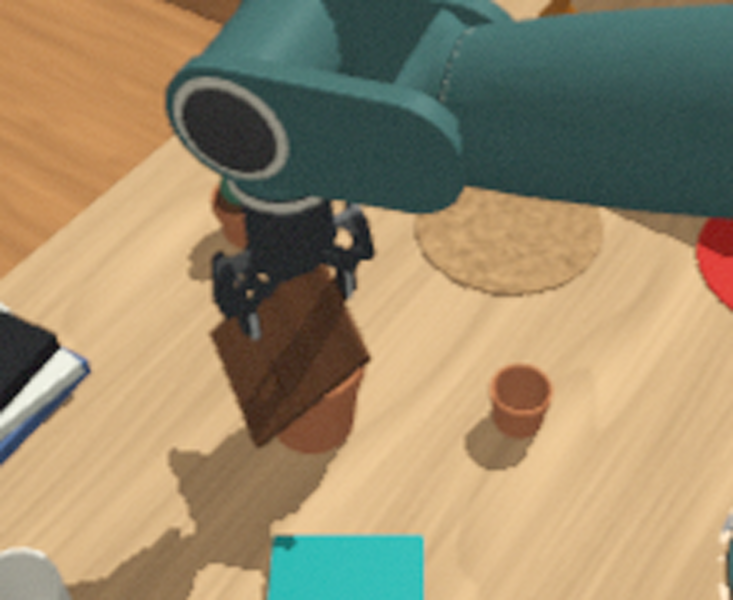

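```bash
python3 -m pendant '[[0,0.3,-0.37,0,1],[0,0.28,-0.37,0,1],[0,0.28,-0.37,0,1],[0,0.3,-0.32,0,1],[0,0.3,-0.32,0,1],[0,0.3,-0.32,0,1],[0,0.33,-0.29,0,1],[0,0.33,-0.29,0,1],[0,0.33,-0.29,0,1],[0,0,0,0,1]]'; python3 lid.py;
python3 -m pendant '[[0,0.36,-0.25,0,1],[0,0.36,-0.25,0,1],[0,0.36,-0.25,0,1],[0,0.39,-0.21,0,1],[0,0.39,-0.21,0,1],[0,0.39,-0.21,0,1],[0,0,0,0,1]]';python3 rel.py
python3 - <<'E'
from h import *
f=grab('side'); cv2.imwrite('pics/side4.png',cv2.resize(f['color'][110:290,130:350,::-1],(733,600),interpolation=cv2.INTER_CUBIC))
E
```

```text
clock: 8.63
tcp_pos: [0.5549, 0.1689, 0.1884]
tcp_rot: [0.0, 0.222, 0.975, 0.0]
contact_force: [0.2, -0.7, 0.2]
gripper_width: 0.0854
grip_force: 0.2
span [0.3092 0.3581 0.4223]
span [0.3517 0.4461 0.4883]
[0.1033 0.1948 0.2192] 162
slope along d [-0.435  0.336]
clock: 9.27
tcp_pos: [0.5646, 0.1892, 0.202]
tcp_rot: [0.0, 0.222, 0.975, 0.0]
contact_force: [-0.2, 0.4, -0.9]
gripper_width: 0.0851
grip_force: 0.1
t 9.27 tcp [0.5646 0.1892 0.202 ] yaw 2.694 F [-0.25  0.42 -0.9 ] w 0.0851 g 0.1
```

View pics/side4.png

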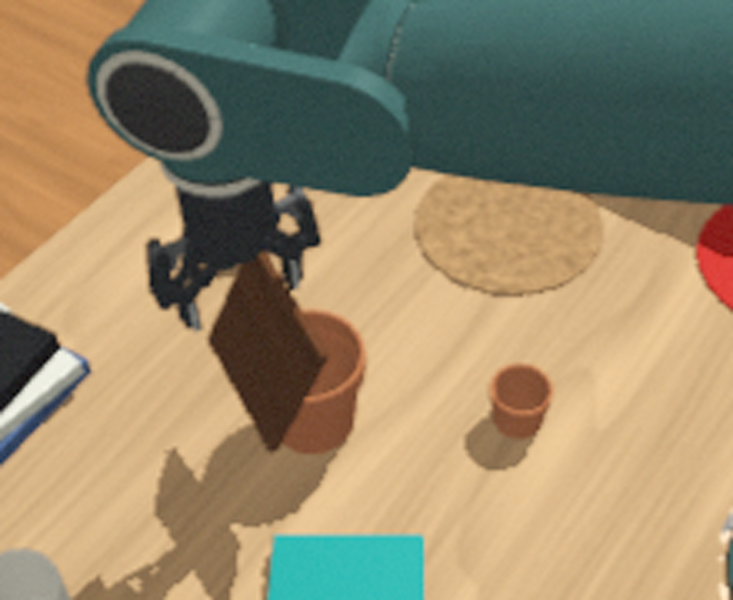

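The lid is now about 70° up, leaning on the supporting finger with the other finger over its top face. The far side hooks on the pot rim and the pot hasn't moved. I'll pinch it now.

```bash
python3 -m pendant '[[0,0.1,-0.1,0,0.8],[0,0.1,-0.1,0,0.6],[0,0.1,-0.1,0,0.4],[0,0.1,-0.1,0,0.2],[0,0.1,0,0,0],[0,0,0,0,-0.2],[0,0,0,0,-0.4],[0,0,0,0,-0.5],[0,0,0,0,-0.6],[0,0,0,0,-0.7]]' 25
python3 -m pendant '[[0,0,0,0,-1],[0,0,0,0,-1],[0,0,0,0,-1],[0,0,0,0,-1],[0,0,0,0,-1],[0,0,0,0,-1]]' 25
python3 - <<'E'
from h import *
f=grab('side'); cv2.imwrite('pics/side5.png',cv2.resize(f['color'][110:290,130:350,::-1],(733,600),interpolation=cv2.INTER_CUBIC))
E
```

```text
clock: 10.15
tcp_pos: [0.5664, 0.193, 0.2055]
tcp_rot: [-0.0, 0.222, 0.975, -0.0]
contact_force: [-0.5, 0.7, -0.1]
gripper_width: 0.0126
grip_force: 0.0
clock: 10.65
tcp_pos: [0.5664, 0.1932, 0.2056]
tcp_rot: [0.0, 0.222, 0.975, 0.0]
contact_force: [1.0, 3.8, -0.4]
gripper_width: 0.0099
grip_force: 25.3
```

View pics/side5.png

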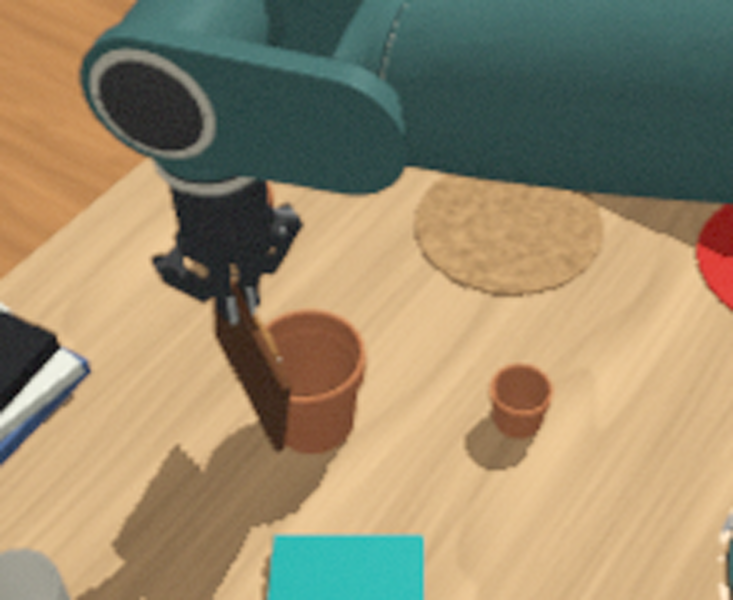

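The lid is pinched upright (opening 9.9 mm, grip 25 N) and the pot hasn't moved. Lifting it and carrying it to the mat.

```bash
python3 -m pendant '[[0,0,-0.4,0,-1],[0,0,-0.8,0,-1],[0,0,-1,0,-1],[0,0,-1,0,-1],[0,0,-1,0,-1],[0,0,-1.2,0,-1],[0,0,-1.2,0,-1],[0,0,-1,0,-1],[0,0,-0.4,0,-1],[0,0,0,0,-1]]' 30
python3 -m pendant '[[-0.4,-0.9,0,0,-1],[-0.7,-1.6,0,0,-1],[-1,-2.4,0,0,-1],[-1,-2.4,0,0,-1],[-1,-2.4,0,0,-1],[-1,-2.4,0,0,-1],[-1,-2.4,0,0,-1],[-1,-2.4,0,0,-1],[-1,-2.4,0,0,-1],[-1,-2.4,0,0,-1],[-1,-2.4,0,0,-1],[-1,-2.4,0,0,-1],[-1,-2.2,0,0,-1],[-0.6,-1.2,0,0,-1],[-0.3,-0.7,0,0,-1],[0,0,0,0,-1]]'
python3 rel.py 0.553 -0.136 0.16 2.694
python3 - <<'E'
from h import *
f=grab('side'); cv2.imwrite('pics/side6.png',cv2.resize(f['color'][60:290,150:410,::-1],(678,600),interpolation=cv2.INTER_CUBIC))
P=cloud(f);h=cv2.cvtColor(f['color'],cv2.COLOR_RGB2HSV)
m=(P[...,2]>.09)&(P[...,2]<.3)&(np.hypot(P[...,0]-.553,P[...,1]+.136)<.1)&(h[...,0]<14)&(h[...,2]<140)&(h[...,1]>90)
p=P[m];print(m.sum(),np.percentile(p[:,2],[1,99]).round(4))
c=p.mean(0);u,s,v=np.linalg.svd(p-c,full_matrices=False);print('normal',v[2].round(3),c.round(3))
E
```

```text
clock: 11.53
tcp_pos: [0.5667, 0.1931, 0.287]
tcp_rot: [0.001, 0.222, 0.975, 0.0]
contact_force: [-0.5, 0.6, -1.2]
gripper_width: 0.0093
grip_force: 29.6
clock: 12.87
tcp_pos: [0.5508, -0.1402, 0.2849]
tcp_rot: [-0.0, 0.223, 0.975, -0.0]
contact_force: [0.1, 1.8, -1.9]
gripper_width: 0.0094
grip_force: 29.5
t 12.87 tcp [ 0.5508 -0.1402  0.2849] yaw 2.692 F [ 0.09  1.83 -1.92] w 0.0094 g 29.5
shift cm [-0.03  0.47 12.49] turn -0.002
588 [0.1663 0.2968]
normal [-0.422 -0.906 -0.006] [ 0.53  -0.124  0.237]
```

View pics/side6.png

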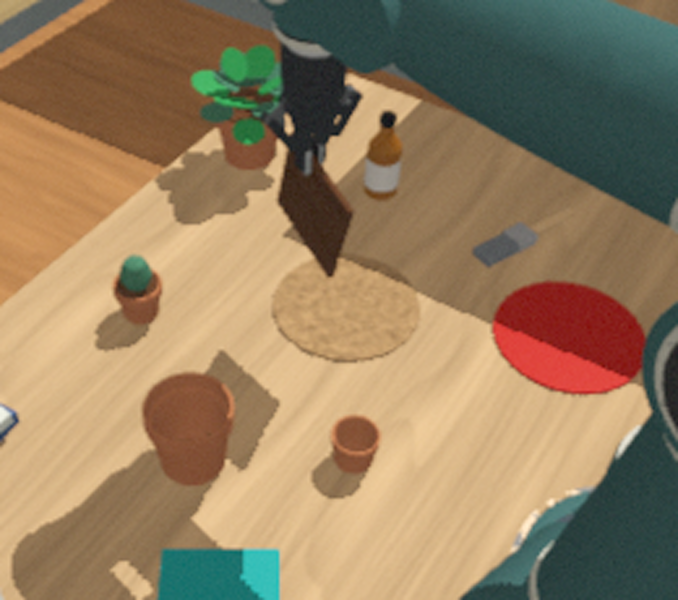

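The lid hangs upright over the mat's left part, with its lower edge at about (320,265), and the pot at (190,425) stands open where it was. Lowering to just above touch.

```bash
python3 -m pendant '[[0,0.1,0.6,0,-1],[0,0.1,1.4,0,-1],[0,0.1,1.8,0,-1],[0,0.1,1.8,0,-1],[0,0.1,1.8,0,-1],[0,0,1.8,0,-1],[0,0,1.8,0,-1],[0,0,1.6,0,-1],[0,0,1.2,0,-1],[0,0,0.8,0,-1],[0,0,0.4,0,-1],[0,0,0.2,0,-1],[0,0,0,0,-1]]'
python3 -m pendant '[[0,0,0.12,0,-1],[0,0,0.12,0,-1],[0,0,0.12,0,-1],[0,0,0,0,-1]]'
```

```text
clock: 14.0
tcp_pos: [0.5557, -0.1348, 0.1368]
tcp_rot: [0.004, 0.222, 0.975, -0.0]
contact_force: [8.1, -3.2, 19.2]
gripper_width: 0.0091
grip_force: 33.2
clock: 14.33
tcp_pos: [0.5571, -0.1354, 0.1355]
tcp_rot: [0.006, 0.222, 0.975, -0.001]
contact_force: [12.1, -6.0, 31.3]
gripper_width: 0.0095
grip_force: 35.4
```

Contact came 13 mm early. Backing off and measuring how the lid sits in the jaws.

```bash
python3 -m pendant '[[0,0,-0.2,0,-1],[0,0,-0.2,0,-1],[0,0,-0.2,0,-1],[0,0,0,0,-1]]'
python3 - <<'E'
from h import *
f=grab('side'); cv2.imwrite('pics/side7.png',cv2.resize(f['color'][80:230,200:360,::-1],(640,600),interpolation=cv2.INTER_CUBIC))
P=cloud(f);h=cv2.cvtColor(f['color'],cv2.COLOR_RGB2HSV)
m=(P[...,2]>.007)&(P[...,2]<.2)&(np.hypot(P[...,0]-.556,P[...,1]+.136)<.11)&(h[...,0]<14)&(h[...,2]<110)&(h[...,1]>90)
d=np.array([.43,.902,0]);e=np.array([.902,-.43,0]); p=P[m]; k=abs((p-[.556,-.136,0])@d)<.02; p=p[k]
q=np.c_[p@e,p[:,2]]; print(len(q),cv2.minAreaRect((q*1000).astype(np.float32)),'tcp e',np.array([.556,-.136,0])@e)
print(q[q[:,1].argmin()],q[q[:,1].argmax()],q[q[:,0].argmin()],q[q[:,0].argmax()])
E
python3 rel.py
```

```text
clock: 14.67
tcp_pos: [0.5533, -0.1342, 0.136]
tcp_rot: [0.0, 0.222, 0.975, 0.0]
contact_force: [-1.3, -0.7, -1.6]
gripper_width: 0.0093
grip_force: 30.5
453 ((539.5678100585938, 92.44612884521484), (132.87722778320312, 138.12319946289062), 11.595785140991211) tcp e 0.559992
[0.48905718 0.01449141] [0.52437359 0.15982889] [0.46292725 0.14629185] [0.61332258 0.06353735]
t 14.72 tcp [ 0.5532 -0.1342  0.1357] yaw 2.694 F [ 2.56 -1.01  1.69] w 0.0095 g 31.1
```

View pics/side7.png

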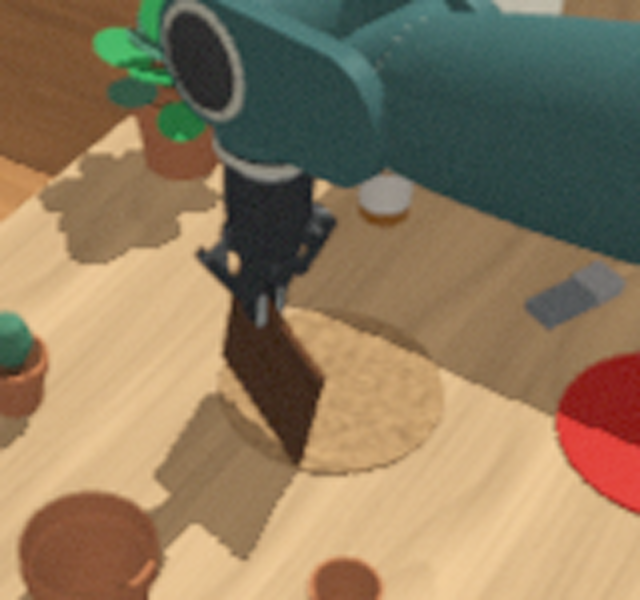

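The lid has rolled about 12° in its own plane, so its front lower corner (300,462) is low. With a light grip I'll stick that corner on the mat and move the tool sideways and down to level it in the jaws.

```bash
python3 -m pendant '[[0,0,0.1,0,-1],[0,0,0.1,0,-1],[0,0,0.1,0,-1],[-0.1,0,0.1,0,-1],[-0.2,0,0.12,0,-1],[-0.2,0,0.12,0,-1],[-0.2,0,0.12,0,-1],[0,0,0,0,-1]]' 20
cat > up.py <<'E'
from h import *
s=env.read_state()['tcp_pos']
f=grab('side'); P=cloud(f);h=cv2.cvtColor(f['color'],cv2.COLOR_RGB2HSV)
m=(P[...,2]>.007)&(P[...,2]<.2)&(np.hypot(P[...,0]-.556,P[...,1]+.136)<.12)&(h[...,0]<14)&(h[...,2]<110)&(h[...,1]>90)
d=np.array([.43,.902,0]);e=np.array([.902,-.43,0]); p=P[m]; p=p[abs((p-s)@d)<.02]
q=np.c_[p@e,p[:,2]]; r=cv2.minAreaRect((q*1000).astype(np.float32)); print(len(q),np.round(r[0],1),np.round(r[1],1),round(r[2],1),'tcp e',round(s@e,4),'z',round(s[2],4))
E
python3 up.py
```

```text
clock: 15.38
tcp_pos: [0.5613, -0.1381, 0.1303]
tcp_rot: [0.002, 0.222, 0.975, -0.0]
contact_force: [7.2, -2.9, 15.1]
gripper_width: 0.009
grip_force: 33.6
444 [543.6  87.7] [132.5 137.8] 9.8 tcp e 0.5657 z 0.1303
```

```bash
python3 -m pendant '[[-0.35,0,0.05,0,-1],[-0.35,0,0.05,0,-1],[-0.35,0,0.05,0,-1],[-0.35,0,0.08,0,-1],[-0.3,0,0.08,0,-1],[-0.3,0,0.08,0,-1],[0,0,0,0,-1]]' 20; python3 up.py
```

```text
clock: 16.02
tcp_pos: [0.5778, -0.1464, 0.1239]
tcp_rot: [-0.0, 0.222, 0.975, 0.0]
contact_force: [-0.6, 0.0, 0.9]
gripper_width: 0.0094
grip_force: 31.3
445 [557.1  81.8] [133. 140.] 1.6 tcp e 0.5841 z 0.1239
```

The lid is level now and standing on the mat edge, but the jaws are 27 mm off its middle. I'll loosen slightly, lean it on the finger under its underside, and slide the jaws to the middle.

```bash
python3 -m pendant '[[0,0,0,0,-0.75],[0,-0.2,0,0,-0.66],[0,-0.3,0,0,-0.62],[0,-0.3,0,0,-0.62],[0,-0.3,0,0,-0.62],[0,-0.3,0,0,-0.62],[0.3,-0.2,0,0,-0.62],[0.5,0,0,0,-0.62],[0.5,0,0,0,-0.62],[0.5,0,0,0,-0.62],[0.5,0,0,0,-0.62],[0.4,0,0,0,-0.62],[0,0,0,0,-0.62]]' 20; python3 up.py; python3 rel.py
```

```text
clock: 17.15
tcp_pos: [0.5457, -0.1485, 0.1245]
tcp_rot: [0.0, 0.222, 0.975, 0.0]
contact_force: [-0.5, -0.7, 0.7]
gripper_width: 0.0164
grip_force: 0.1
538 [564.2  78.9] [136.9 142.3] 1.2 tcp e 0.5561 z 0.1245
t 17.2 tcp [ 0.5461 -0.1487  0.1246] yaw 2.694 F [ 0.64 -0.94  0.17] w 0.0159 g 0.0
```

```bash
python3 -m pendant '[[0,0.05,0.1,0,-0.46],[0,0.05,0.15,0,-0.3],[0,0.05,0.17,0,-0.14],[0,0.05,0.17,0,0.02],[0,0.05,0.17,0,0.18],[0,0.05,0.17,0,0.34],[0,0.05,0.17,0,0.5],[0,0.05,0.17,0,0.67],[0,0.05,0.17,0,0.84],[0,0.05,0.17,0,1],[0,0,0,0,1],[0,0,0,0,1]]'; python3 rel.py
python3 - <<'E'
from h import *
f=grab('side'); cv2.imwrite('pics/side8.png',cv2.resize(f['color'][80:230,200:360,::-1],(640,600),interpolation=cv2.INTER_CUBIC))
E
```

```text
clock: 18.2
tcp_pos: [0.5485, -0.1444, 0.1082]
tcp_rot: [-0.0, 0.222, 0.975, 0.0]
contact_force: [-0.2, -0.6, -0.1]
gripper_width: 0.0855
grip_force: 0.1
t 18.2 tcp [ 0.5485 -0.1444  0.1082] yaw 2.694 F [-0.22 -0.6  -0.12] w 0.0855 g 0.1
```

View pics/side8.png

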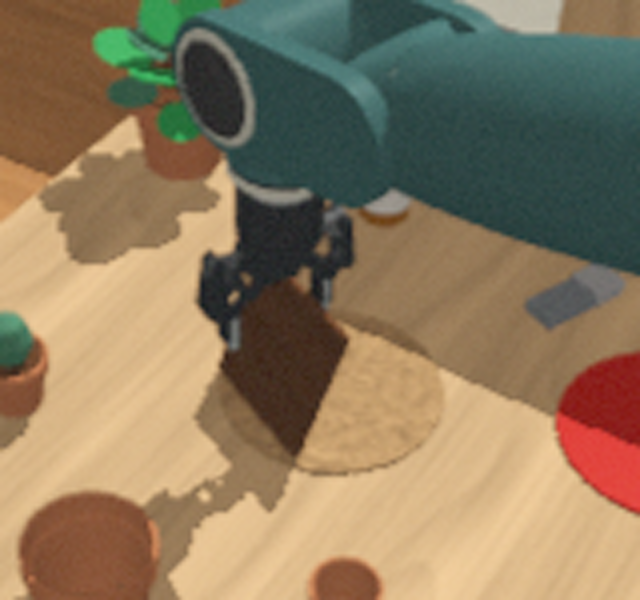

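The lid leans about 70° on the right finger (320,290), with its lower edge on the mat at about (295,455) and the other finger clear on the top side. Lowering along the arc.

```bash
python3 -m pendant '[[0,-0.44,0.19,0,1],[0,-0.44,0.2,0,1],[0,-0.44,0.21,0,1],[0,-0.44,0.22,0,1],[0,-0.44,0.23,0,1],[0,-0.41,0.26,0,1],[0,-0.4,0.27,0,1],[0,-0.4,0.28,0,1],[0,-0.4,0.29,0,1],[0,-0.39,0.3,0,1],[0,-0.36,0.33,0,1],[0,-0.35,0.34,0,1],[0,-0.34,0.35,0,1],[0,-0.33,0.36,0,1],[0,0,0,0,1]]'; python3 rel.py
cat > pl.py <<'E'
from h import *
f=grab('side'); P=cloud(f);h=cv2.cvtColor(f['color'],cv2.COLOR_RGB2HSV)
m=(P[...,2]>.012)&(P[...,2]<.2)&(np.hypot(P[...,0]-.521,P[...,1]+.204)<.15)&(h[...,0]<14)&(h[...,2]<125)&(h[...,1]>100)
p=P[m]; p=p[(p[:,1]<-.08)]
for _ in range(4):
    c=np.median(p,0);u,s,v=np.linalg.svd(p-p.mean(0),full_matrices=False);n=v[2]*np.sign(v[2][2]);r=(p-p.mean(0))@n;p=p[abs(r)<max(.004,2*r.std())]
print(len(p),'n',n.round(3),'tilt',np.degrees(np.arccos(n[2])).round(1),'z',np.percentile(p[:,2],[1,99]).round(4))
d=np.array([.43,.902,0]);e=np.array([.902,-.43,0]);M=np.array([.521,-.204,0])
print('d',np.percentile((p-M)@d,[1,99]).round(4),'e',np.percentile((p-M)@e,[1,99]).round(4))
E
python3 pl.py
```

```text
clock: 19.5
tcp_pos: [0.5238, -0.1951, 0.0691]
tcp_rot: [-0.001, 0.222, 0.975, 0.0]
contact_force: [-0.4, -0.3, 0.7]
gripper_width: 0.0854
grip_force: 0.5
t 19.5 tcp [ 0.5238 -0.1951  0.0691] yaw 2.693 F [-0.42 -0.32  0.71] w 0.0854 g 0.5
745 n [0.283 0.595 0.752] tilt 41.2 z [0.0142 0.105 ]
d [-0.025   0.0759] e [-0.061   0.0697]
```

```bash
python3 -m pendant '[[0,-0.31,0.39,0,1],[0,-0.3,0.4,0,1],[0,-0.28,0.41,0,1],[0,-0.27,0.42,0,1],[0,-0.25,0.43,0,1],[0,-0.23,0.43,0,1],[0,-0.21,0.4,0,1],[0,0,0,0,1]]'; python3 rel.py; python3 pl.py
```

```text
clock: 20.22
tcp_pos: [0.5158, -0.2116, 0.0401]
tcp_rot: [-0.001, 0.222, 0.975, 0.0]
contact_force: [0.0, -1.6, -0.5]
gripper_width: 0.0853
grip_force: 0.4
t 20.22 tcp [ 0.5158 -0.2116  0.0401] yaw 2.694 F [ 0.   -1.56 -0.52] w 0.0853 g 0.4
747 n [0.186 0.397 0.899] tilt 26.0 z [0.0152 0.0747]
d [-0.0451  0.0763] e [-0.0616  0.0712]
```

```bash
python3 -m pendant '[[0,-0.13,0.3,0,1],[0,-0.13,0.3,0,1],[0,-0.13,0.3,0,1],[0,-0.17,0.22,0,1],[0,-0.17,0.22,0,1],[0,-0.17,0.22,0,1],[0,0,0,0,1]]'; python3 rel.py; python3 pl.py
```

```text
clock: 20.85
tcp_pos: [0.5122, -0.2197, 0.0251]
tcp_rot: [-0.0, 0.222, 0.975, 0.0]
contact_force: [0.7, 0.8, -0.0]
gripper_width: 0.0856
grip_force: 0.0
t 20.85 tcp [ 0.5122 -0.2197  0.0251] yaw 2.694 F [ 0.7   0.84 -0.05] w 0.0856 g 0.0
685 n [-0.004  0.004  1.   ] tilt 0.3 z [0.0245 0.0319]
d [-0.0576  0.0769] e [-0.0625  0.0694]
```

The lid is down flat (tilt 0.3°). Raising straight off and checking the result.

```bash
python3 -m pendant '[[0,0,-0.5,0,1],[0,0,-1,0,1],[0,0,-2,0,1],[0,0,-3,0,1],[0,0,-3,0,1],[0,0,-3,0,1],[0,0,-3,0,1],[0,0,-3,0,1],[0,0,-2,0,1],[0,0,-1,0,1],[0,0,0,0,1]]'
python3 -m pendant '[[1,-1.5,0,0,1],[2,-2.5,0,0,1],[2,-2.5,0,0,1],[2,-2.5,0,0,1],[2,-2.5,0,0,1],[2,-2.5,0,0,1],[2,-2.5,0,0,1],[1,-1.5,0,0,1],[0,0,0,0,1],[0,0,0,0,1],[0,0,0,0,1]]'; python3 rel.py
python3 - <<'E'
from h import *
f=grab('top'); cv2.imwrite('pics/top2.png',cv2.resize(f['color'][:,:,::-1],(800,600),interpolation=cv2.INTER_CUBIC))
P=cloud(f);h=cv2.cvtColor(f['color'],cv2.COLOR_RGB2HSV)
m=(P[...,2]>.012)&(P[...,2]<.045)&(np.hypot(P[...,0]-.521,P[...,1]+.204)<.13)&(h[...,2]<130)
r=cv2.minAreaRect((P[m][:,:2]*1000).astype(np.float32));print(r,np.percentile(P[m][:,2],[2,50,98]))
m=(P[...,2]>.095)&(P[...,2]<.125)&(np.hypot(P[...,0]-.541,P[...,1]-.141)<.09)
print('pot rim',cv2.minEnclosingCircle((P[m][:,:2]*1000).astype(np.float32)))
E
```

```text
clock: 21.82
tcp_pos: [0.5129, -0.2197, 0.2437]
tcp_rot: [0.002, 0.222, 0.975, -0.0]
contact_force: [0.1, -0.2, 0.4]
gripper_width: 0.0855
grip_force: 0.0
clock: 22.73
tcp_pos: [0.3085, -0.3209, 0.2397]
tcp_rot: [-0.0, 0.222, 0.975, 0.0]
contact_force: [-0.1, 0.2, 0.7]
gripper_width: 0.0853
grip_force: 0.0
t 22.73 tcp [ 0.3085 -0.3209  0.2397] yaw 2.694 F [-0.06  0.16  0.74] w 0.0853 g 0.0
((529.9674072265625, -200.55714416503906), (140.66439819335938, 140.53623962402344), 62.61102294921875) [0.02194068 0.02615199 0.03049846]
pot rim ((540.5026245117188, 141.31576538085938), 55.885250091552734)
```

View pics/top2.png

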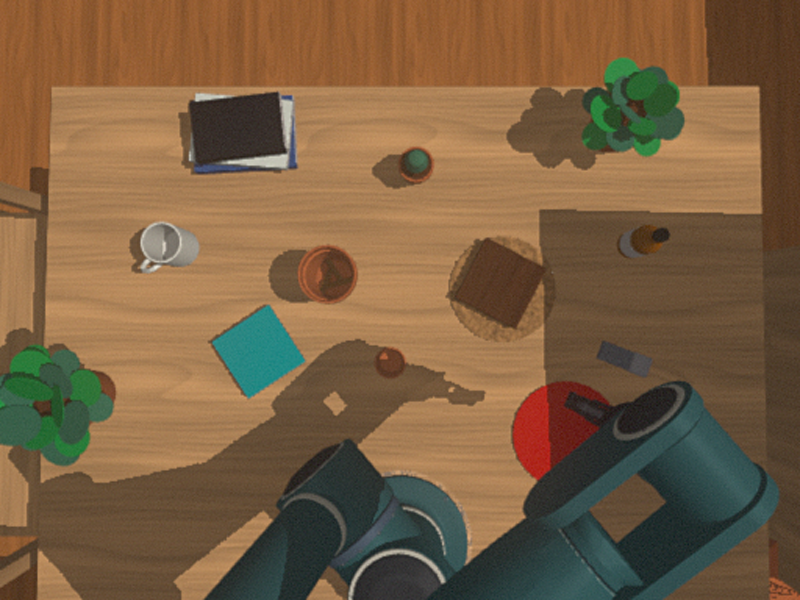

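The lid lies flat and right way up on the cork mat at (497,283), about 10 mm from the mat's centre. The pot is open and still in place at (327,275), and nothing else has moved. Handing in.

```bash
python3 -c "
from workcell import env
print(env.sign_off())"
```

```text
the job is handed in; nothing more can be done
None
```

The pot is open and its lid lies flat, right way up, about 10 mm from the centre of the cork mat, with the pot and everything else where they were; the job was handed in at about 23 s, though the lid slipped the last 20° or so onto the mat faster than I planned and touched down early once at about 31 N while being lowered.

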